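# Latch the sample cell shut

## Robot

A 6-joint arm with a two-finger parallel gripper is mounted at the origin on the work surface. World frame = base frame: x ahead of the robot, y to its left, z up, the work surface at z = 0. Lengths are in m, angles in rad, forces in N, time in s.
With the tool pointing down it reaches from about 0.25 to 0.725 m from the base axis. Payload 4 kg.
Tool frame: the origin (TCP) lies midway between the tips of the shut fingers; the grasp point (between the pads) lies 19 mm behind it; z points along the fingers, y is the line along which they close (so a half turn about z gives the same grasp; the last joint's range is limited). The gripper opens to 85 mm and grips with 20 to 120 N. Pads are 22 mm wide; open, the fingers measure 114 mm over their backs; the gripper's body (76 mm by 85 mm) begins 54 mm behind the grasp point. The pads swing forward as they close: fully open they stand 13 mm farther back than shut.
Start: joints at [1.115, 0.241, 0.005, 1.335, 0, 1.571], TCP at [0.22, 0.449, 0.231] pointing down, gripper open.
Joint ranges: [-2.72, 2.72], [-1.05, 1.87], [-1.09, 1.28], [-1.99, 2.15], [-1.42, 1.44], [-3.14, 3.14]. Speed limits (rad/s): [2.79, 2.79, 3.14, 3.14, 3.14, 3.14].

## Interface

Orientations are given as a 3x3 rotation matrix whose columns are the frame's x, y, z axes.
In Python, from workcell import observe, get_image, get_calibration, hand_in, spot_in, trace gives the robot as it stands.
- The arm moves only by the tool arm_command, never from a script. Its argument "commands" is a list that holds one entry, the list of rows, each a list of 4 numbers: the shift along the tool's x, y, z in m, then the turn about the tool's z in degrees. In form: [[[dx, dy, dz, roll], ...]]. A call has 1 to 8 rows; each row is the pose to reach, as a shift and turn from the pose commanded when the call began, along the tool's axes at that moment; what a row does not reach only later rows make up. A row lasts 1/8 s, in which the tool goes at most 62.5 mm and 10.7 degrees, less where a joint would pass 70% of its speed; a pose out of reach is approached as far as the arm can. A call with a gripper value outside its range is refused whole. "jaw" is the finger opening in m, from 0 to 0.0854, set as the call begins (left out, the last holds). The fingers move at their own pace and stop on an object; the grip force is fixed at half the most. Time passes only in rows, so rows that repeat a pose let the fingers close. It gives the time, the measured TCP pose, the force, the opening and the grip force at its end, in the units of the state.
- observe(): the state, without advancing time (a new reading comes with each control period).
- get_image(name): name is "scene" or "side" or "wrist"; returns (picture, depth): 384x512x3 uint8, red, green, blue; 384x512 float32, m along the optical axis (not along the pixel's ray), 0 where there is no reading.
- get_calibration(name): a dict with "fx", "fy", "cx", "cy" (pixels), "pose" (4x4, takes a point from camera to world coordinates). Camera axes: x right, y down, z forward; pixel columns grow to the right and rows downward; lengths in m; the calibration is good to about 2 mm. A picture is of the moment at which its call begins: read the wrist's pose just before it. get_calibration takes no time and is no camera call; for the wrist camera it gives the pose at the moment of the call.
- hand_in(): hands the job in; it is judged then, once.
Trained networks look in the newest picture that a camera, given by its name, has taken for a name from the list of things; names that differ only in an ending like _2 or _b are one class to them, and where a whole thing is asked for, a point or a joint stands for the part that bears it (a point fixed in the world has none). Each returns a list of dicts, best first, with "p" (0 to 1); they miss things now and then, are a little off and sometimes report something else, mostly with a low value. They report only what shows in the picture. A call takes as long as a camera call.
- spot_in(camera, name): "position" ([x, y, z] in m, in the coordinates of the camera as it stood for that picture, good to about 4 mm: the middle of the surface that is visible of it).
- trace(camera, name): "pixels" (384x512 bool, what is visible of it).
The state is a dict: "t": time; "joint_pos": joint angles; "qd": joint speeds; "tau": joint torques, N m; "tcp_pos": TCP position; "ee_rot": TCP orientation; "force": force on the tool from outside, world axes, zero at the start; "ft_torque": the same for the moment, N m; "grip_width": opening from 0.0 (shut) to 1.0 (fully open); "gripper_force": force on a finger pad.
Only numpy, scipy, OpenCV 4.12 (cv2) and the standard library are available. Lean on these libraries where they do the work, as an engineer would, in place of code of your own. Each camera call takes 0.05 s, during which the arm holds its last target. There are 200 camera calls.

## Task

Close the draw latch on top of the sample cell: swing its wire loop over and down behind the lipped keeper on the sliding end block, and only then press the lever back and down past dead centre. Press the shut lever on against its springy buffer until it bears on its hard stop, hold it there with about 20 N for half a second, never putting more than 50 N on the cell or latch, then let go. Leave the screwdriver, the loose flange and the jar where they are.

Things in the scene. Friction and masses are not known exactly. Their poses are not given: they have to be found in the camera images.
- cell: Sample cell bolted to the bench. Origin: on the bench under the lever pivot; z up; y = latch line, from lever pivot towards keeper; x across. Base plate 150 (x) by 300 mm (y -135 to 165), 12 thick. Fixed aluminium block 90 wide, y -105 to 15, top 70 above the bench. A 60 mm flanged port sticks out of the -y end to y = -143, top 73 high. Latch parts are dark steel, symmetric about x = 0.
- lever (a joint): Latch lever angle (rad) about the cell's x: 0 = level along -y, pi/2 = upright, 2.5 = stop leaning to +y. Plate 24 wide, 5 thick, 85 long from the pivot. Stays where left (0.1 N m friction); starts 1.5 to 2.15. Loop hooked: push at the tip peaks near 10 N at 1.0, then it snaps over centre onto a sprung buffer (rest 0.08 to 0.16). Below it a hard stop, set anywhere from 0.14 to 0.01: by feel.
- loop (a joint): Wire loop's angle (rad) relative to the lever. The loop pivot is on the lever, 25 mm from the lever pivot, in the direction (pi + 0.384 - lever), angles in the cell's y-z plane from +y towards +z. Direction from the loop pivot to the loop's bar: (loop - lever). Swings freely and falls by its weight (50 g); stop at 3.85. Starts thrown back against that stop.
- carriage (a joint): Travel (m) along -y of the sliding aluminium end block that bears the keeper: 0 = pushed out by its springs (7 N per mm), 16 mm gap to the fixed block; about 0.011 = drawn in by the shut latch, 5 mm gap. With travel 0 the block is 90 wide, y 31 to 131 mm in the cell's frame, its top 70 above the bench.
- lever_pivot (a point): The lever pivot, at the latch's middle, 86 mm above the bench, 16 mm above the block tops. Axes as the cell's.
- lever_tip (a point): On the lever's face 80 mm from the pivot, 5 mm short of its end, on the face that looks up when the lever lies flat (towards +y when it stands up).
- loop_bar (a point): Middle of the loop's cross bar, 8 mm thick, 50 long, 80 mm from the loop pivot. Two 6 mm side wires, 40 mm apart, join it to the pivot and straddle lever and keeper. The bar clears the keeper's lip only while the lever leans to +y (lever above about 2.0); with the lever more upright it lands on the lip.
- loop_tab (a point): Outer part of the loop's pull tab, 28 mm beyond the bar; the tab is a plate 20 mm wide, 6 mm thick and 30 mm long that bends 35 degrees up from the loop's plane.
- keeper (a point): Middle of the keeper post's upright face towards +y, 11 mm above the block top; cell y = 64.8 mm with the block out. Post 24 wide, 22 high; at its top a lip, 4 thick, overhangs this face by 5 mm towards +y. The bar must pass outside the lip and below it; hooked, its middle is 2 to 4 mm to +y and 4 to 14 mm above the block top. Axes as the cell's.
- driver: A screwdriver lying on the bench beside the cell, 190 mm long, black handle. To be left alone.
- flange: A loose steel flange ring, 70 mm across, 12 mm high, lying on the bench. To be left alone.
- bolt_jar: A white jar with a black cap, 54 mm across, 70 mm high. To be left alone.

How it is judged:
On the way, in this order (a step that is already met when the one before it is completed fails the run):
1. the loop's bar is down behind the keeper, below its lip, while the lever is still up (z of loop_bar in the frame of keeper below 0.004 m and y of loop_bar in the frame of keeper between 0.002 and 0.028 m and value of joint lever above 1.2 rad), for 0.2 s.
2. the lever is down past dead centre with the block drawn in, and is borne down on with 16 to 27 N (value of joint lever below 0.22 rad and value of joint carriage above 0.009 m and contact force between any of the fingers, the arm and cell above 16 N and not (contact force between any of the fingers, the arm and cell above 27 N)), for 0.3 s.
At the end, for the whole second after the job is handed in: The lever lies down past dead centre on its buffer (below 0.22 rad), the loop's bar sits behind the keeper's face and under its lip, and the sliding block is held drawn in by at least 9 mm, with the robot off the latch (value of joint lever below 0.22 rad and value of joint carriage above 0.009 m and z of loop_bar in the frame of keeper below 0.006 m and y of loop_bar in the frame of keeper between 0.001 and 0.01 m); the robot touches nothing.
It fails at once if the robot pressed on the cell or its latch with more than 50 N (contact force between any of the fingers, the arm and cell above 50 N).
It fails at once if a bystander was moved by more than 20 mm (distance of any of driver, flange, bolt_jar from where it was at the start of the episode above 0.02 m).
It also fails if it takes over 72 s, if anything falls off the work surface, if the arm or the gripper's body presses on something with over 40 N, if the wrist force passes 120 N, or if a joint passes its speed limit or range.

## Working session

There is one attempt and no reset: what is moved stays moved. The work goes in short steps, Python scripts to look and compute and a tool call to move; the robot and the scene stay as the last step left them, time stands still between calls to the robot, and variables do not carry over. Pictures are saved under pics/ and viewed, at most 10 in all, crops included, and the job is handed in when it is done.

Besides the shell and the picture viewer there is one more tool, called after ">>>" as name(argument=value, ...) on one line, values as JSON. arm_command: Moves the arm, as the interface text tells. Its arguments: {"type":"object","properties":{"commands":{"type":"array"},"jaw":{"type":"number"}},"required":["commands"]}

```bash
mkdir -p pics; cat > h.py <<'E'
import numpy as np, cv2
from workcell import *
def w(cam,p):
    T=np.array(get_calibration(cam)["pose"]); return T[:3,:3]@np.array(p)+T[:3,3]
def cloud(cam,d):
    c=get_calibration(cam); v,u=np.mgrid[:384,:512]
    P=np.stack([(u-c["cx"])/c["fx"]*d,(v-c["cy"])/c["fy"]*d,d],-1)
    T=np.array(c["pose"]); return P@T[:3,:3].T+T[:3,3]
E
python3 - <<'E'
from h import *
ims=[]
for cam in ("scene","side"):
    im,d=get_image(cam); ims.append(im)
    np.save(cam+"_d.npy",d)
    for n in ("cell","lever_pivot","lever_tip","loop_bar","loop_tab","keeper","driver","flange","bolt_jar"):
        r=spot_in(cam,n)
        print(cam,n,[(round(x["p"],2),w(cam,x["position"]).round(3).tolist()) for x in r[:2]])
    C=get_calibration(cam); print(np.array(C["pose"]).round(3).tolist(),C["fx"])
    cv2.imwrite(f"pics/{cam}1.png",cv2.resize(im[:,:,::-1],(800,600)))
E
```

```text
scene cell [(0.79, [0.627, 0.049, 0.065])]
scene lever_pivot [(0.6, [0.621, 0.047, 0.064])]
scene lever_tip [(0.74, [0.591, 0.003, 0.163]), (0.48, [0.629, 0.048, 0.069])]
scene loop_bar [(0.69, [0.576, -0.013, 0.178])]
scene loop_tab [(0.76, [0.576, -0.011, 0.184])]
scene keeper [(0.61, [0.498, -0.198, 0.052]), (0.6, [0.638, 0.104, 0.071])]
scene driver [(0.65, [0.695, -0.024, 0.024])]
scene flange [(0.59, [0.475, 0.086, 0.015])]
scene bolt_jar [(0.79, [0.498, -0.197, 0.055])]
[[-0.375, 0.762, -0.528, 0.959], [0.927, 0.302, -0.222, 0.113], [-0.01, -0.573, -0.82, 0.69], [0.0, 0.0, 0.0, 1.0]] 396.1848886778268
side cell [(0.88, [0.592, -0.036, 0.062])]
side lever_pivot [(0.59, [0.591, -0.037, 0.06])]
side lever_tip [(0.68, [0.593, 0.023, 0.137])]
side loop_bar [(0.58, [0.579, -0.015, 0.162])]
side loop_tab [(0.49, [0.579, -0.01, 0.16]), (0.24, [0.591, -0.038, 0.058])]
side keeper [(0.71, [0.641, 0.082, 0.068])]
side driver [(0.6, [0.643, 0.083, 0.07]), (0.55, [0.681, -0.053, 0.026])]
side flange [(0.97, [0.468, 0.07, 0.01])]
side bolt_jar [(0.67, [0.484, -0.222, 0.045])]
[[0.999, -0.034, 0.026, 0.536], [-0.04, -0.522, 0.852, -0.648], [-0.016, -0.852, -0.523, 0.459], [0.0, 0.0, 0.0, 1.0]] 367.4399692070325
```

View pics/scene1.png

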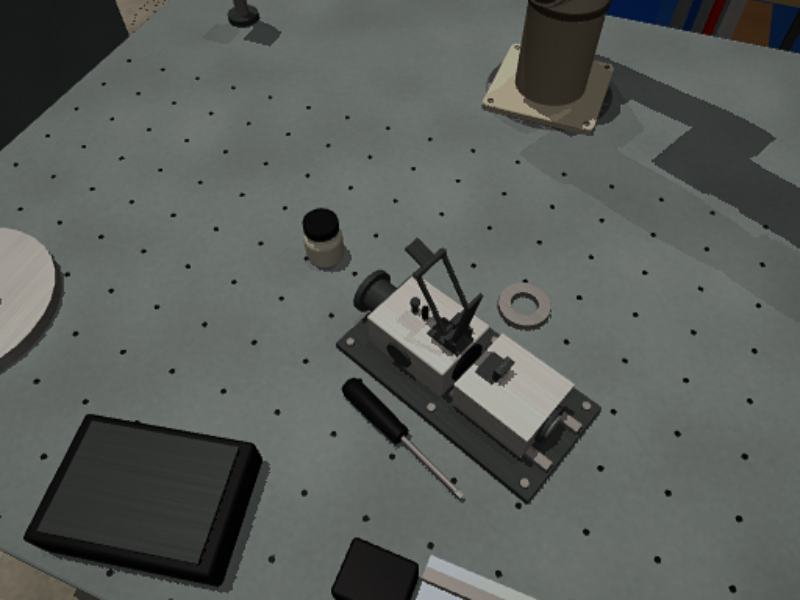

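View pics/side1.png

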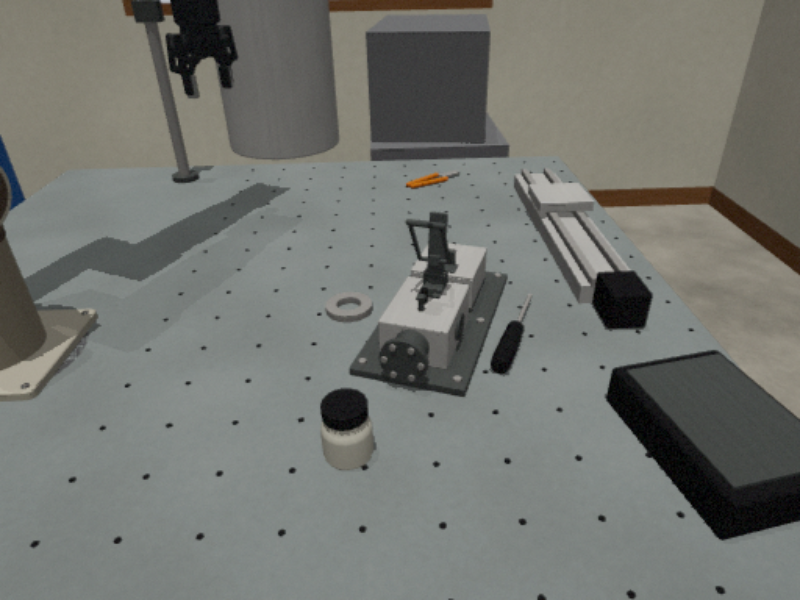

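The pictures show the cell with its port end towards the jar (scene ~375,290) and the keeper end towards (495,365). The lever is near upright (scene ~470,310), and the loop is thrown back with its tab at (420,250). The flange is left of the cell on the robot's side, and the driver is on the far side.

```bash
python3 - <<'E'
from h import *
P=np.concatenate([cloud(c,np.load(c+"_d.npy"))[np.load(c+"_d.npy")>0] for c in ("scene","side")])
P=P[np.hypot(P[:,0]-.61,P[:,1]-.03)<.22]
for lo,hi in((.066,.0735),):
    Q=P[(P[:,2]>lo)&(P[:,2]<hi)]
    # robust: keep main cluster, drop port/flange etc.
    img=np.zeros((500,500),np.uint8); ij=((Q[:,:2]-[.36,-.22])*1000).astype(int)
    ok=((ij>=0)&(ij<500)).all(1); img[ij[ok,1],ij[ok,0]]=255
    img=cv2.morphologyEx(img,cv2.MORPH_CLOSE,np.ones((9,9)));img=cv2.morphologyEx(img,cv2.MORPH_OPEN,np.ones((9,9)))
    n,l,s,c=cv2.connectedComponentsWithStats(img)
    for k in range(1,n):
        if s[k,4]<500: continue
        pts=np.argwhere(l==k)[:,::-1].astype(np.float32)/1000+np.float32([.36,-.22])
        print(s[k,4],cv2.minAreaRect(pts*1000))
    pts=np.argwhere(img>0)[:,::-1].astype(np.float32); print("all",cv2.minAreaRect(pts+np.float32([360,-220])))
from itertools import product
bx=None
np.save("P.npy",P)
o=observe(); print(np.round(o["ee_rot"],3),o["tcp_pos"],o["force"])
E
```

```text
583 ((546.0000610351562, -101.5), (25.0, 32.0), 90.0)
11170 ((577.8462524414062, -15.417076110839844), (139.07228088378906, 91.66129302978516), 69.775146484375)
9052 ((622.0077514648438, 104.63845825195312), (112.49813079833984, 92.14775848388672), 69.71744537353516)
all ((591.8212890625, 22.957359313964844), (286.6592712402344, 92.14775848388672), 69.71744537353516)
[[-0.898  0.44   0.   ]
 [ 0.44   0.898  0.   ]
 [-0.     0.    -1.   ]] [0.22010454 0.44896376 0.23132246] [-0.2797227   0.05147031  0.13388463]
```

```bash
cat >> h.py <<'E'
th=np.radians(69.75); Y=np.array([np.cos(th),np.sin(th)]); X=np.array([Y[1],-Y[0]])
O=np.array([.622,.1046])-.081*Y
def tocell(P):
    q=P[...,:2]-O; return np.stack([q@X,q@Y,P[...,2]],-1)
E
python3 - <<'E'
from h import *
for cam in ("scene","side"):
    d=np.load(cam+"_d.npy"); C=tocell(cloud(cam,d)[d>0])
    T=C[(abs(C[:,2]-.07)<.003)&(abs(C[:,0])<.07)&(C[:,1]>-.13)&(C[:,1]<.16)]
    a=T[(T[:,1]>.04)]
    h,e=np.histogram(a[:,0],np.arange(-.06,.061,.002)); i=np.where(h>h.max()*.4)[0]; print(cam,"x edges",e[i[0]],e[i[-1]+1])
    b=T[abs(abs(T[:,0])-.032)<.01]
    h,e=np.histogram(b[:,1],np.arange(-.13,.16,.002)); i=np.where(h>np.median(h)*.4)[0]
    g=np.where(np.diff(i)>2)[0]; print("y edges",e[i[0]],[(e[i[k]+1],e[i[k+1]]) for k in g],e[i[-1]+1], "z",np.median(T[:,2]))
    L=C[(abs(C[:,0])<.035)&(C[:,2]>.1)&(abs(C[:,1])<.15)]
    for z in np.arange(.1,.21,.01):
        q=L[(L[:,2]>=z)&(L[:,2]<z+.01)]
        print(round(z,2),"mid y",[(round(v,3),int(n)) for v,n in zip(e[::4],[((q[:,1]>=v)&(q[:,1]<v+.008)&(abs(q[:,0])<.014)).sum() for v in e[::4]]) if n],"side",len(q))
E
```

```text
scene x edges -0.043999999999999984 0.046000000000000096
y edges -0.10199999999999998 [(np.float64(0.016000000000000125), np.float64(0.03200000000000014))] 0.13200000000000023 z 0.07071465821311768
0.1 mid y [(np.float64(-0.01), 1), (np.float64(-0.002), 10), (np.float64(0.006), 9)] side 21
0.11 mid y [(np.float64(-0.01), 42), (np.float64(-0.002), 16), (np.float64(0.006), 16)] side 101
0.12 mid y [(np.float64(0.006), 17)] side 54
0.13 mid y [(np.float64(0.006), 16)] side 56
0.14 mid y [(np.float64(0.006), 17), (np.float64(0.014), 6)] side 66
0.15 mid y [(np.float64(0.006), 6), (np.float64(0.014), 11)] side 60
0.16 mid y [(np.float64(0.006), 8), (np.float64(0.014), 33)] side 87
0.17 mid y [(np.float64(-0.05), 5), (np.float64(-0.042), 2), (np.float64(0.006), 4), (np.float64(0.014), 15)] side 67
0.18 mid y [(np.float64(-0.066), 31), (np.float64(-0.058), 61), (np.float64(-0.05), 76), (np.float64(-0.042), 6)] side 220
0.19 mid y [(np.float64(-0.074), 37), (np.float64(-0.066), 33), (np.float64(-0.058), 1)] side 71
0.2 mid y [] side 0
side x edges -0.043999999999999984 0.044000000000000095
y
[... 328 characters left out ...]
018), 15), (np.float64(-0.01), 32), (np.float64(-0.002), 38)] side 109
0.12 mid y [(np.float64(-0.002), 47), (np.float64(0.006), 2)] side 68
0.13 mid y [(np.float64(-0.002), 28), (np.float64(0.006), 14)] side 60
0.14 mid y [(np.float64(-0.002), 5), (np.float64(0.006), 27)] side 53
0.15 mid y [(np.float64(0.006), 20)] side 42
0.16 mid y [(np.float64(0.006), 59), (np.float64(0.014), 1)] side 83
0.17 mid y [(np.float64(-0.058), 10), (np.float64(-0.05), 2)] side 41
0.18 mid y [(np.float64(-0.082), 9), (np.float64(-0.074), 7), (np.float64(-0.066), 5), (np.float64(-0.058), 6), (np.float64(-0.05), 9)] side 56
0.19 mid y [(np.float64(-0.082), 7), (np.float64(-0.074), 14)] side 21
0.2 mid y [] side 0
```

>>> arm_command(commands=[[[-0.05,-0.022,-0.02,-5.85],[-0.1,-0.045,-0.02,-5.85],[-0.15,-0.067,-0.02,-5.85],[-0.2,-0.089,-0.02,-5.85],[-0.25,-0.111,-0.02,-5.85],[-0.3,-0.134,-0.02,-5.85],[-0.35,-0.156,-0.02,-5.85],[-0.4,-0.178,-0.02,-5.85]]], jaw=0)

```text
t: 2.0
tcp_pos: [0.502, 0.1116, 0.2515]
ee_rot: [[-0.938, 0.347, 0.001], [0.347, 0.938, 0.0], [-0.0, 0.001, -1.0]]
force: [0.2, 1.0, 0.1]
grip_width: 0.002
gripper_force: 0.0
```

```bash
cat > s.py <<'E'
from h import *
o=observe(); print(o["t"],"cell",(tocell(np.array(o["tcp_pos"]))*1000).round(1),"tgt unk; F cell",(np.array([np.append(X,0),np.append(Y,0),[0,0,1]])@o["force"]).round(2), np.degrees(np.arctan2(o["ee_rot"][1][1],o["ee_rot"][0][1])).round(2), "gw",round(float(o["grip_width"]),3))
E
python3 s.py
```

```text
2.0 cell [-115.    46.   251.5] tgt unk; F cell [-0.16  0.98  0.1 ] 69.73 gw 0.002
```

>>> arm_command(commands=[[[-0.05,-0.03,0,0],[-0.1,-0.06,0,0],[-0.115,-0.067,0,0],[-0.115,-0.067,0.03,0],[-0.115,-0.067,0.06,0],[-0.115,-0.067,0.06,0]]])

```text
t: 2.75
tcp_pos: [0.5833, 0.011, 0.1888]
ee_rot: [[-0.938, 0.346, -0.006], [0.346, 0.938, 0.0], [0.006, -0.002, -1.0]]
force: [-0.6, -0.2, 0.0]
grip_width: 0.0
gripper_force: 0.0
```

```bash
python3 s.py; python3 - <<'E'
from h import *
im,d=get_image("scene"); cv2.imwrite("pics/sc2.png",cv2.resize(im[100:260,180:400,::-1],(770,560)))
E
```

```text
2.75 cell [ -3.9 -20.2 188.8] tgt unk; F cell [-0.49 -0.35  0.02] 69.78 gw 0.0
```

View pics/sc2.png

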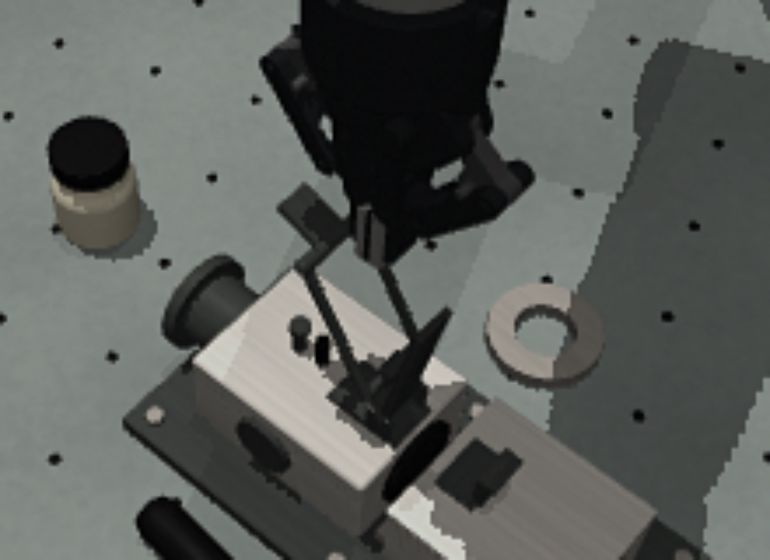

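```bash
python3 -c "
from h import *
print(np.round(observe()['joint_pos'],3))"
```

```text
[0.019 0.43  0.168 1.312 0.    0.372]
```

>>> arm_command(commands=[[[0,0,-0.04,5],[-0.004,0,-0.04,15],[-0.004,0,-0.04,25],[-0.004,0,-0.04,35],[-0.004,0,-0.04,45],[-0.004,0,-0.04,55],[-0.004,0,-0.04,65],[-0.004,0,-0.04,75]]])

```text
t: 3.8
tcp_pos: [0.5901, 0.0096, 0.2338]
ee_rot: [[0.097, 0.995, 0.004], [0.995, -0.097, 0.0], [0.001, 0.004, -1.0]]
force: [0.4, -0.7, 0.6]
grip_width: -0.002
gripper_force: 0.0
```

>>> arm_command(commands=[[[0,0,0,10],[0,0,0,15],[0,0,0.0,15],[0,0,0.0,15]]])

```text
t: 4.3
tcp_pos: [0.5897, 0.0093, 0.2325]
ee_rot: [[0.345, 0.939, 0.002], [0.939, -0.345, 0.0], [0.001, 0.002, -1.0]]
force: [-0.6, 0.8, -0.2]
grip_width: 0.001
gripper_force: 0.0
```

```bash
python3 s.py
```

```text
4.3 cell [  2.7 -19.6 232.5] tgt unk; F cell [-0.82  0.52 -0.17] -20.17 gw 0.001
```

>>> arm_command(commands=[[[0,-0.003,0.03,0],[0.002,-0.003,0.06,0],[0.004,-0.003,0.087,0],[0.01,-0.003,0.087,0],[0.016,-0.003,0.087,0],[0.022,-0.003,0.087,0],[0.028,-0.003,0.087,0],[0.028,-0.003,0.087,0]]])

```text
t: 5.3
tcp_pos: [0.5969, 0.037, 0.145]
ee_rot: [[0.346, 0.938, 0.002], [0.938, -0.346, 0.001], [0.001, 0.001, -1.0]]
force: [-0.1, -0.6, 0.3]
grip_width: 0.003
gripper_force: 0.1
```

>>> arm_command(commands=[[[0.004,0,0,0],[0.008,0,0,0],[0.012,0,0,0],[0.016,0,0,0],[0.02,0,0.001,0],[0.023,0,0.002,0],[0.023,0,0.003,0]]])

```text
t: 6.18
tcp_pos: [0.6045, 0.0585, 0.1415]
ee_rot: [[0.346, 0.938, 0.001], [0.938, -0.346, 0.001], [0.001, 0.0, -1.0]]
force: [-0.2, -0.5, 1.7]
grip_width: 0.001
gripper_force: 0.6
```

```bash
python3 s.py; python3 - <<'E'
from h import *
im,d=get_image("scene"); cv2.imwrite("pics/sc3.png",cv2.resize(im[100:260,180:400,::-1],(770,560)))
E
```

```text
6.175 cell [ -0.4  31.7 141.5] tgt unk; F cell [ 0.03 -0.56  1.72] -20.23 gw 0.001
```

View pics/sc3.png

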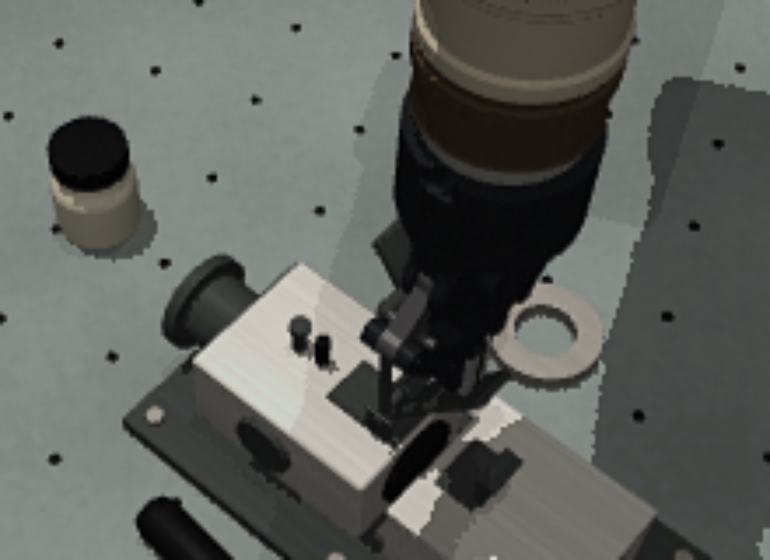

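>>> arm_command(commands=[[[0,0,-0.05,0],[0,0,-0.1,0],[0,0,-0.105,0],[-0.04,0,-0.105,0],[-0.075,0,-0.105,0],[-0.075,0,-0.06,0],[-0.075,0,-0.055,0],[-0.075,0,-0.055,0]]])

```text
t: 7.22
tcp_pos: [0.5781, -0.0121, 0.1961]
ee_rot: [[0.346, 0.938, -0.001], [0.938, -0.346, 0.0], [-0.0, -0.001, -1.0]]
force: [0.0, 0.2, 0.5]
grip_width: -0.001
gripper_force: 0.0
```

```bash
python3 s.py; python3 - <<'E'
from h import *
im,d=get_image("side"); 
C=tocell(cloud("side",d)); C=C[(d>0)&(abs(C[...,0])<.03)&(C[...,2]>.1)&(C[...,1]>-.03)&(C[...,1]<.09)]
for z in np.arange(.1,.22,.01):
    q=C[(C[:,2]>=z)&(C[:,2]<z+.01)]; m=abs(q[:,0])<.012
    print(round(z,2),len(q),np.percentile(q[m,1]*1000,[5,50,95]).round() if m.sum() else '',np.percentile(q[~m,1]*1000,[5,50,95]).round() if (~m).sum() else '')
cv2.imwrite("pics/sd4.png",cv2.resize(im[100:260,200:350,::-1],(600,600)))
E
```

```text
7.225 cell [ -0.8 -43.7 196.1] tgt unk; F cell [-0.04  0.2   0.46] -20.24 gw -0.001
0.1 42 [-2.  2. 12.] [2. 3. 5.]
0.11 134 [ 0. 17. 23.] [1. 3. 5.]
0.12 87 [23. 26. 31.] [1. 3. 5.]
0.13 85 [29. 34. 39.] [ 0.  2. 29.]
0.14 77 [38. 42. 46.] [-2.  1.  4.]
0.15 43 [44. 46. 49.] [-1.  1.  3.]
0.16 28  [-2. -0.  2.]
0.17 17  [-3. -1.  1.]
0.18 24 [-3. -3. -1.] [-3. -1. -1.]
0.19 33 [-10.  -6.   2.] [-4. -1.  1.]
0.2 7 [-15. -13. -12.] 
0.21 4 [-18. -16. -15.]
```

View pics/sd4.png

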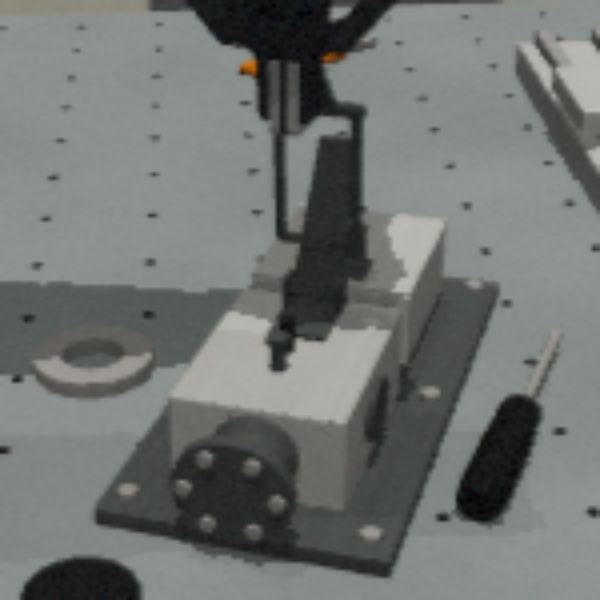

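>>> arm_command(commands=[[[0.015,0,0,0],[0.022,0,0,0],[0.029,0,0,0],[0.035,0,0,0],[0.041,0,0,0],[0.047,0,0,0],[0.053,0,0,0],[0.055,0,0,0]]])

```text
t: 8.28
tcp_pos: [0.5974, 0.0395, 0.1962]
ee_rot: [[0.346, 0.938, -0.0], [0.938, -0.346, 0.0], [0.0, -0.0, -1.0]]
force: [0.1, 0.2, 0.3]
grip_width: 0.002
gripper_force: 0.0
```

>>> arm_command(commands=[[[0.003,0,0,0],[0.003,0,-0.02,0],[0,0,-0.04,0],[0,0,-0.04,0]]])

```text
t: 8.78
tcp_pos: [0.5984, 0.039, 0.2381]
ee_rot: [[0.347, 0.938, 0.004], [0.938, -0.347, 0.0], [0.002, 0.004, -1.0]]
force: [-0.1, 0.3, -0.8]
grip_width: 0.002
gripper_force: 0.0
```

```bash
python3 s.py; python3 - <<'E'
from h import *
for cam in ("scene","side"):
    im,d=get_image(cam)
    for n in("loop_bar","loop_tab","lever_tip"): print(cam,n,[(round(r["p"],2),(tocell(w(cam,r["position"]))*1000).round().tolist()) for r in spot_in(cam,n)[:2]])
    cv2.imwrite(f"pics/{cam}5.png",im[:,:,::-1])
a=cv2.imread("pics/scene5.png")[130:250,250:400]; b=cv2.imread("pics/side5.png")[110:230,210:360]
cv2.imwrite("pics/c5.png",np.hstack([cv2.resize(a,(400,320)),cv2.resize(b,(400,320))]))
E
```

```text
8.775 cell [  0.5  11.3 238.1] tgt unk; F cell [-0.21  0.22 -0.75] -20.29 gw 0.002
scene loop_bar [(0.74, [5.0, 70.0, 79.0])]
scene loop_tab [(0.86, [4.0, 72.0, 82.0])]
scene lever_tip [(0.75, [4.0, 52.0, 98.0])]
side loop_bar [(0.53, [24.0, 20.0, 102.0])]
side loop_tab [(0.58, [20.0, 20.0, 94.0])]
side lever_tip [(0.97, [-0.0, 24.0, 117.0])]
```

View pics/c5.png

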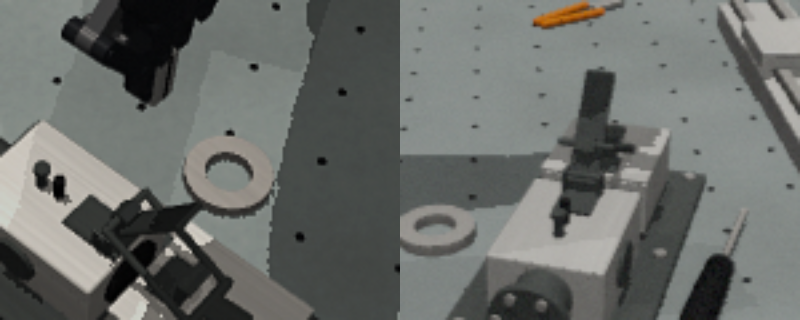

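The loop has fallen over to +y. In the left crop its bar is near (225,295), past the keeper lip at (180,275). Next I check the bar's height.

```bash
python3 - <<'E'
from h import *
im,d=get_image("scene"); C=tocell(cloud("scene",d)); t=trace("scene","loop_bar")[0]["pixels"]
q=C[t&(d>0)]
for y in np.arange(.0,.12,.006):
    for nm,k in (("mid",abs(q[:,0])<.012),("wires",abs(abs(q[:,0])-.02)<.007)):
        m=k&(q[:,1]>=y)&(q[:,1]<y+.006)
        if m.sum(): print(nm,round(y*1000),m.sum(),np.percentile(q[m,2]*1000,[5,50,95]).round())
E
```

```text
wires 0 2 [113. 113. 114.]
mid 6 3 [112. 113. 116.]
wires 6 29 [110. 113. 114.]
wires 12 27 [107. 109. 112.]
wires 18 15 [ 81. 107. 110.]
wires 24 12 [102. 104. 106.]
mid 30 1 [72. 72. 72.]
wires 30 14 [ 97. 100. 102.]
mid 36 1 [72. 72. 72.]
wires 36 16 [ 95.  97. 100.]
wires 42 26 [91. 94. 97.]
wires 48 21 [89. 91. 94.]
wires 54 22 [86. 88. 91.]
wires 60 19 [83. 85. 88.]
mid 66 4 [69. 70. 71.]
wires 66 23 [71. 82. 85.]
mid 72 25 [71. 78. 80.]
wires 72 32 [74. 78. 81.]
mid 78 44 [72. 78. 80.]
wires 78 35 [71. 77. 80.]
mid 84 40 [73. 78. 80.]
mid 90 38 [76. 79. 82.]
mid 96 39 [78. 81. 83.]
mid 102 30 [79. 81. 83.]
```

The bar's top is at z≈78 mm and y≈78 mm, so it is behind the keeper and below its lip. Next I get in front of the lever.

>>> arm_command(commands=[[[0.04,0,0,0],[0.07,0,0.01,0],[0.07,0,0.05,0],[0.07,0,0.098,0],[0.07,0,0.098,0],[0.065,0,0.098,0],[0.06,0,0.098,0],[0.055,0,0.095,0]]])

```text
t: 10.28
tcp_pos: [0.6172, 0.0902, 0.1433]
ee_rot: [[0.347, 0.938, 0.003], [0.938, -0.347, 0.0], [0.001, 0.003, -1.0]]
force: [1.2, 0.1, -1.0]
grip_width: -0.003
gripper_force: 0.0
```

```bash
python3 s.py
```

```text
10.275 cell [  0.4  65.8 143.3] tgt unk; F cell [ 1.09  0.49 -0.97] -20.29 gw -0.003
```

>>> arm_command(commands=[[[-0.007,0,-0.002,0],[-0.014,0,-0.004,0],[-0.021,0,-0.007,0],[-0.028,0,-0.01,0],[-0.035,0,-0.012,0],[-0.041,0,-0.014,0],[-0.047,0,-0.015,0],[-0.052,0,-0.016,0]]])

```text
t: 11.28
tcp_pos: [0.5985, 0.0434, 0.1559]
ee_rot: [[0.345, 0.938, -0.0], [0.938, -0.345, 0.004], [0.004, -0.002, -1.0]]
force: [4.9, 8.1, -6.1]
grip_width: -0.004
gripper_force: 4.9
```

```bash
python3 s.py
```

```text
11.275 cell [ -0.9  15.5 155.9] tgt unk; F cell [ 1.75  9.29 -6.15] -20.2 gw -0.004
```

```bash
python3 - <<'E'
from h import *
for cam in("scene","side"):
    im,d=get_image(cam); cv2.imwrite(f"pics/{cam}6.png",im[:,:,::-1])
    C=tocell(cloud(cam,d)); C=C[(d>0)&(abs(C[...,0])<.03)]
    q=C[(abs(C[:,0])<.011)&(C[:,1]>.05)&(C[:,1]<.12)]
    for y in np.arange(.05,.12,.006):
        m=(q[:,1]>=y)&(q[:,1]<y+.006)
        if m.sum(): print(cam,round(y*1000),m.sum(),np.percentile(q[m,2]*1000,[5,50,95]).round())
a=cv2.imread("pics/scene6.png")[130:250,250:400]; b=cv2.imread("pics/side6.png")[110:230,210:360]
cv2.imwrite("pics/c6.png",np.hstack([cv2.resize(a,(400,320)),cv2.resize(b,(400,320))]))
E
```

```text
scene 50 337 [248. 326. 417.]
scene 56 45 [78. 93. 94.]
scene 62 65 [78. 81. 95.]
scene 68 42 [72. 79. 81.]
scene 74 44 [70. 80. 82.]
scene 80 45 [70. 81. 83.]
scene 86 56 [69. 81. 84.]
scene 92 44 [69. 71. 79.]
scene 98 42 [69. 71. 72.]
scene 104 41 [69. 71. 73.]
scene 110 40 [69. 71. 72.]
scene 116 30 [69. 71. 72.]
side 50 37 [72. 85. 92.]
side 56 7 [90. 92. 92.]
side 62 2 [90. 91. 91.]
side 68 2 [77. 77. 78.]
side 74 3 [79. 79. 79.]
side 80 8 [69. 80. 82.]
side 86 8 [69. 80. 82.]
side 92 3 [68. 69. 69.]
side 98 3 [69. 70. 70.]
side 104 2 [69. 70. 70.]
side 110 10 [69. 70. 70.]
side 116 7 [69. 70. 70.]
```

View pics/c6.png

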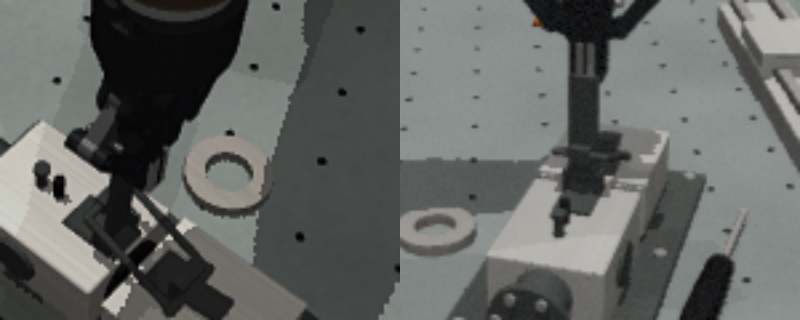

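The bar is hooked at y≈68 mm under the lip, with the lever about upright. I continue over.

>>> arm_command(commands=[[[-0.006,0,0,0],[-0.012,0,0,0],[-0.018,0,0.001,0],[-0.024,0,0.002,0],[-0.03,0,0.004,0],[-0.036,0,0.007,0],[-0.041,0,0.01,0],[-0.041,0,0.01,0]]])

```text
t: 12.38
tcp_pos: [0.5846, 0.006, 0.147]
ee_rot: [[0.345, 0.939, 0.001], [0.939, -0.345, 0.006], [0.006, -0.001, -1.0]]
force: [4.2, 8.8, -0.9]
grip_width: -0.002
gripper_force: 4.1
```

```bash
python3 s.py
```

```text
12.375 cell [ -0.9 -24.5 147. ] tgt unk; F cell [ 0.91  9.66 -0.94] -20.17 gw -0.002
```

>>> arm_command(commands=[[[-0.006,0,0.003,0],[-0.012,0,0.006,0],[-0.017,0,0.01,0],[-0.022,0,0.014,0],[-0.026,0,0.018,0],[-0.03,0,0.022,0],[-0.034,0,0.027,0],[-0.036,0,0.03,0]]])

```text
t: 13.38
tcp_pos: [0.571, -0.031, 0.1166]
ee_rot: [[0.347, 0.938, -0.001], [0.938, -0.347, -0.0], [-0.001, -0.001, -1.0]]
force: [-0.8, 0.3, 0.3]
grip_width: -0.002
gripper_force: 0.0
```

```bash
python3 s.py
```

```text
13.375 cell [ -0.9 -63.9 116.6] tgt unk; F cell [-0.86  0.01  0.3 ] -20.31 gw -0.002
```

>>> arm_command(commands=[[[-0.002,0.001,0.008,0],[-0.002,0.001,0.014,0],[-0.002,0.001,0.016,0],[-0.002,0.001,0.018,0],[-0.002,0.001,0.018,0],[-0.002,0.001,0.018,0]]])

```text
t: 14.12
tcp_pos: [0.5721, -0.0325, 0.0995]
ee_rot: [[0.346, 0.938, 0.0], [0.938, -0.346, -0.0], [0.0, 0.0, -1.0]]
force: [-0.5, -0.1, 0.6]
grip_width: -0.002
gripper_force: 0.0
```

```bash
python3 s.py
```

```text
14.125 cell [  0.6 -64.9  99.5] tgt unk; F cell [-0.42 -0.26  0.62] -20.26 gw -0.002
```

>>> arm_command(commands=[[[0,0,0.001,0],[0,0,0.002,0],[0,0,0.002,0],[0,0,0.002,0]]])

```text
t: 14.62
tcp_pos: [0.572, -0.0326, 0.0975]
ee_rot: [[0.346, 0.938, 0.0], [0.938, -0.346, -0.0], [0.0, 0.0, -1.0]]
force: [0.2, -0.5, 1.2]
grip_width: -0.002
gripper_force: 0.6
```

>>> arm_command(commands=[[[0,0,0.001,0],[0,0,0.0015,0],[0,0,0.0015,0],[0,0,0.0015,0]]])

```text
t: 15.12
tcp_pos: [0.572, -0.0327, 0.0962]
ee_rot: [[0.347, 0.938, 0.001], [0.938, -0.347, -0.0], [-0.0, 0.001, -1.0]]
force: [-0.6, 0.7, 6.2]
grip_width: 0.001
gripper_force: 2.6
```

>>> arm_command(commands=[[[0,0,0.0005,0],[0,0,0.0005,0],[0,0,0.0005,0]]])

```text
t: 15.5
tcp_pos: [0.572, -0.0327, 0.0961]
ee_rot: [[0.346, 0.938, 0.001], [0.938, -0.346, -0.0], [-0.0, 0.001, -1.0]]
force: [-2.2, 0.7, 6.5]
grip_width: -0.003
gripper_force: 3.5
```

>>> arm_command(commands=[[[0,0,0.0005,0],[0,0,0.0005,0],[0,0,0.0005,0]]])

```text
t: 15.88
tcp_pos: [0.572, -0.0328, 0.096]
ee_rot: [[0.347, 0.938, 0.001], [0.938, -0.347, -0.0], [-0.0, 0.001, -1.0]]
force: [-3.0, -0.4, 9.8]
grip_width: 0.001
gripper_force: 4.5
```

>>> arm_command(commands=[[[0,0,0.0005,0],[0,0,0.001,0],[0,0,0.001,0],[0,0,0.001,0]]])

```text
t: 16.38
tcp_pos: [0.572, -0.0328, 0.0958]
ee_rot: [[0.347, 0.938, 0.002], [0.938, -0.347, -0.001], [-0.0, 0.002, -1.0]]
force: [-4.8, -0.7, 14.0]
grip_width: -0.002
gripper_force: 6.5
```

```bash
python3 s.py
```

```text
16.375 cell [  0.7 -65.2  95.8] tgt unk; F cell [-4.21 -2.32 13.96] -20.28 gw -0.002
```

>>> arm_command(commands=[[[0,0,0.0005,0],[0,0,0.001,0],[0,0,0.001,0]]])

```text
t: 16.75
tcp_pos: [0.5721, -0.0328, 0.0957]
ee_rot: [[0.347, 0.938, 0.002], [0.938, -0.347, -0.001], [0.0, 0.002, -1.0]]
force: [-6.3, -0.0, 17.4]
grip_width: 0.004
gripper_force: 8.7
```

```bash
python3 s.py
```

```text
16.75 cell [  0.7 -65.2  95.7] tgt unk; F cell [-5.88 -2.19 17.42] -20.28 gw 0.004
```

>>> arm_command(commands=[[[0,0,0.0006,0],[0,0,0.0006,0],[0,0,0.0006,0],[0,0,0.0006,0],[0,0,0.0006,0],[0,0,0.0006,0],[0,0,0.0006,0],[0,0,0.0006,0]]])

```text
t: 17.75
tcp_pos: [0.5721, -0.0328, 0.0956]
ee_rot: [[0.347, 0.938, 0.003], [0.938, -0.347, -0.001], [0.0, 0.003, -1.0]]
force: [-7.1, 0.6, 20.6]
grip_width: 0.003
gripper_force: 10.0
```

```bash
python3 s.py
```

```text
17.75 cell [  0.8 -65.2  95.6] tgt unk; F cell [-6.88 -1.88 20.56] -20.28 gw 0.003
```

>>> arm_command(commands=[[[0,0,-0.002,0],[0,0,-0.006,0],[0,0,-0.03,0],[0,0,-0.08,0],[0,0,-0.12,0],[-0.02,0,-0.12,0],[-0.02,0,-0.12,0],[-0.02,0,-0.12,0]]])

```text
t: 18.75
tcp_pos: [0.5639, -0.0512, 0.2103]
ee_rot: [[0.347, 0.938, -0.003], [0.938, -0.347, 0.001], [-0.0, -0.003, -1.0]]
force: [-0.3, 0.9, -0.2]
grip_width: -0.001
gripper_force: 0.0
```

```bash
python3 s.py; python3 - <<'E'
from h import *
for cam in("scene","side"):
    im,d=get_image(cam); cv2.imwrite(f"pics/{cam}7.png",im[:,:,::-1])
    C=tocell(cloud(cam,d)); C=C[(d>0)&(abs(C[...,0])<.011)]
    for y in np.arange(-.095,.1,.008):
        m=(C[:,1]>=y)&(C[:,1]<y+.008)&(C[:,2]<.15)
        if m.sum(): print(cam,round(y*1000),m.sum(),np.percentile(C[m,2]*1000,[5,50,95]).round())
a=cv2.imread("pics/scene7.png")[130:250,250:400]; b=cv2.imread("pics/side7.png")[110:230,210:360]
cv2.imwrite("pics/c7.png",np.hstack([cv2.resize(a,(400,320)),cv2.resize(b,(400,320))]))
E
```

```text
18.75 cell [ -0.5 -85.3 210.3] tgt unk; F cell [-0.57  0.72 -0.23] -20.29 gw -0.001
scene -95 20 [69. 71. 73.]
scene -87 43 [70. 96. 99.]
scene -79 61 [70. 97. 99.]
scene -71 67 [70. 96. 98.]
scene -63 62 [70. 95. 97.]
scene -55 61 [71. 94. 96.]
scene -47 67 [69. 94. 95.]
scene -39 57 [70. 93. 95.]
scene -31 55 [80. 92. 94.]
scene -23 62 [73. 91. 93.]
scene -15 54 [74. 91. 93.]
scene -7 49 [88. 90. 92.]
scene 1 77 [72. 88. 90.]
scene 9 58 [68. 71. 75.]
scene 17 43 [67. 70. 73.]
scene 25 45 [70. 73. 75.]
scene 33 48 [71. 73. 74.]
scene 41 26 [72. 74. 93.]
scene 49 57 [82. 93. 94.]
scene 57 70 [70. 83. 93.]
scene 65 66 [69. 87. 90.]
scene 73 85 [69. 90. 95.]
scene 81 60 [70. 71. 92.]
scene 89 54 [69. 71. 73.]
scene 97 53 [69. 71. 73.]
side -95 26 [68. 69. 71.]
side -87 65 [69. 94. 97.]
side -79 53 [69. 76. 96.]
side -71 50 [69. 77. 96.]
side -63 36 [69. 94. 95.]
side -55 31 [69. 93. 94.]
side -47 30 [69. 92. 93.]
side -39 37 [69. 90. 92.]
side -31 30 [72. 90. 92.]
side -23 18 [73. 90. 91.]
side -15 19 [87. 89. 90.]
side -7 22 [72. 88. 89.]
side 1 10 [72. 88. 89.]
side 9 1 [71. 71. 71.]
side 17 1 [70. 70. 70.]
side 25 3 [70. 73. 73.]
side 33 14 [71. 72. 73.]
side 41 97 [72. 81. 91.]
side 49 17 [82. 91. 92.]
side 65 26 [86. 88. 91.]
side 73 16 [70. 91. 93.]
side 81 6 [69. 69. 70.]
side 89 4 [69. 69. 70.]
side 97 7 [68. 70. 70.]
```

View pics/c7.png

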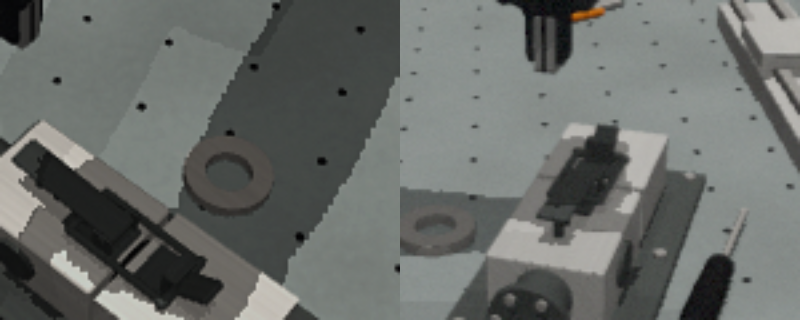

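The latch is shut: the lever lies flat (slope about 0.1 rad), the keeper block is drawn in about 11 mm, and the gripper is clear.

```bash
python3 -c "
from workcell import *
print(hand_in())"
```

```text
the job is handed in; nothing more can be done
None
```

The draw latch is shut and the job handed in, but the judge returned no verdict. The loop hooked first, then the lever went over centre and was held about 1 s at about 21 N on what felt like the hard stop. The robot is clear of the latch, and it never touched the screwdriver, flange or jar.

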